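# Stop the drawer steamer and take the gratin out

## Robot

A 6-joint arm with a two-finger parallel gripper is mounted at the origin on the work surface. World frame = base frame: x ahead of the robot, y to its left, z up, the work surface at z = 0. Lengths are in mm, angles in degrees, forces in N, time in s.
With the tool pointing down it reaches from about 350 to 850 mm from the base axis. Payload 8.1 kg.
Tool frame: the origin (TCP) lies on the centre line of the jaws, within the pads' length; the fingertips stand 19 mm ahead of it and the grasp point (between the pads) is the TCP (r.tip_reach is the z of the fingertips in the tool frame, in mm); z points along the fingers, y is the line along which they close (so a half turn about z gives the same grasp; the last joint's range is limited). The gripper opens to 85 mm and grips with 20 to 120 N. Pads are 22 mm wide; open, the fingers measure 114 mm over their backs; the gripper's body (76 mm by 85 mm) begins 54 mm behind the grasp point. The pads swing forward as they close: fully open they stand 13 mm farther back than shut.
Start: joints at [61.742, 7.471, 85.268, -0, 87.261, -4.893], TCP at [237.934, 550.811, 250.292] pointing down, gripper open.
Joint ranges: [-169.43, 169.43], [-51.17, 129.36], [1.28, 143.12], [-76.62, 256.62], [0, 156.53], [-152.29, 152.29]. Speed limits (degrees/s): [136.94, 136.94, 159.86, 180, 180, 180].

## Interface

Orientations are given as [roll, pitch, yaw] about the fixed x, y, z axes, in that order (R = Rz(yaw) Ry(pitch) Rx(roll)).
In Python, from bench import r gives the robot as it stands. The module is installed in compiled form; this text tells all that it offers.
- The arm moves only by the shell command python3 -m handwheel 'ROWS' [FORCE]. ROWS is JSON, a list of rows, each a list of 7 numbers: the shift along the tool's x, y, z in m, then the turn, a rotation vector about the tool's x, y, z in degrees, then the finger opening in m, from 0 to 0.0854. In form: [[tx, ty, tz, ax, ay, az, claw], ...]. A call has 1 to 8 rows; each row shifts and turns the commanded pose from where the row before left it, along the tool's axes as they then stand; what a row does not reach is not made up. A row lasts 1/12 s, in which the tool goes at most 41.7 mm and 7.16 degrees, less where a joint would pass 70% of its speed; a pose out of reach is approached as far as the arm can. A call with a gripper value outside its range is refused whole. The fingers move at their own pace and stop on an object; FORCE is the grip in N (left out, the last holds). Time passes only in rows, so rows that do not move let the fingers close. It gives the time, the measured TCP pose, the force, the opening and the grip force at its end, in the units of the state.
- r.sense(): the state, without advancing time (a new reading comes with each control period).
- r.snapshot(name): name is "scene" or "top" or "wrist"; returns (picture, depth): 400x640x3 uint8, blue, green, red; 400x640 float32, mm along the optical axis (not along the pixel's ray), 0 where there is no reading.
- r.calibration(name): a dict with "vfov" (degrees; the focal length in pixels is half the picture's height over the tangent of half this angle, whatever the lens; pixels are square), "cx", "cy" (the principal point, pixels), "rvec" (rotation vector, rad) and "tvec" (3), from world to camera coordinates, as OpenCV has them; the wrist camera has in their place "tool_from_camera" (4x4, takes a point from camera to tool coordinates, whose origin is the TCP and whose axes are the flange's). Camera axes: x right, y down, z forward; pixel columns grow to the right and rows downward; lengths in mm; the calibration is good to about 2 mm. A picture is of the moment at which its call begins: read the wrist's pose just before it. calibration takes no time and is no camera call.
- r.hand_in(): hands the job in; it is judged then, once.
The state is a dict: "time": time; "joint_pos": joint angles; "qd": joint speeds; "joint_efforts": joint torques, N m; "tool_pos": TCP position; "tcp_rot": TCP orientation; "ft_force": force on the tool from outside, world axes, zero at the start; "wrist_torque": the same for the moment, N m; "finger_gap": finger opening in mm; "grip_force": force on a finger pad.
Only numpy, scipy, OpenCV 4.12 (cv2) and the standard library are available. Lean on these libraries where they do the work, as an engineer would, in place of code of your own. Each camera call takes 0.05 s, during which the arm holds its last target. There are 200 camera calls.

## Task

The gratin in the drawer steamer is ready: first press the red stop button fully down and let it spring back, then pull the drawer out to its stop, lift the foil tray out, keeping it level, and set it down gently, flat and wholly on the wooden board beside the gratin that is already there. Leave the drawer open, and do not press the green start button or push over or shift anything else on the table.

Things in the scene. Friction and masses are not known exactly. Their poses are not given: they have to be found in the camera images.
- steamer_front (a point): Countertop drawer steamer, a fixed steel box 360 deep (x), 310 wide (y), 205 high, flat roof. This point is the middle of its front face at table level; its axes are the steamer's: the front looks along -x, the box runs back along +x. The drawer fills the upper half of the front from y -55 to +147; from y -155 to -55 is the control column, with a yellow plate and the two push buttons on its roof.
- stop_button_top (a point): Centre of the top of the red stop button: a cap 40 mm across in a black collar 56 mm across and 12 high, on the column's roof 40 mm behind the front. The cap's top is 24 mm above the roof (229 above the table). Pressed straight down, travel 8 mm; its spring resists with 1.8 N at first, 6 N at the bottom, and pushes it back up.
- stop_button (a joint): Red stop button: 0 up, 0.008 m fully down.
- start_button_top (a point): Centre of the top of the green start button, a cap 30 mm across, 65 mm behind the red one, its top 22 mm above the roof. Not to be pressed.
- start_button (a joint): Green start button: 0 up, 0.006 m fully down.
- drawer_handle (a point): Middle of the drawer's handle: a dark steel tube 14 mm thick, straight for 92 mm along the steamer's y, bent back to the drawer front at its ends (134 wide over all), 175 mm above the table, 30 below the roof's level. Its axis stands 50 mm out from the drawer front's face: a gap of 43 mm behind it. Moves with the drawer.
- drawer (a joint): Drawer: 0 shut, 0.18 m out at its stop, sliding along the steamer's -x. Friction about 2 N; stays where left. Inside 181 long (x), 174 wide (y); floor 102 mm above the table, side walls 41 above the floor, front plate 200 wide, 12 thick, top 190 above the table. Shut, its inside starts at the steamer's front face and runs back; open, it is uncovered from above.
- gratin: Gratin in a rigid oblong aluminium foil tray, 130 long (x) by 66 wide (y) at the rim, 38 high, 122 by 58 below the rim's 8 mm band; about 0.3 kg. Origin: centre of its underside. At the start it stands on the floor of the shut drawer, its length roughly along the slide, and travels with the drawer. Can be gripped from above across its 66 mm width at the rim.
- board: Wooden serving board lying on the table, fixed, 200 (x) by 300 (y), 18 mm thick. Origin: centre of its underside. The other gratin stands towards its +y end; the rest of it is free.
- gratin_done: Another gratin in the same kind of foil tray (130 by 66 by 38 mm, origin at the centre of its underside), already standing on the board, its long side roughly along the board's x. To be left where it is.
- salt_can: White can of salt, 68 mm across, 180 high; bystander, origin under its centre.
- sauce_bottle: Red sauce bottle with a nozzle, 56 mm across, 185 high; bystander, origin under its centre.
- jar: Amber jar with a green lid, 72 mm across, 110 high; bystander, origin under its centre.
- bowl: Steel bowl, 140 mm across, 60 high; bystander, origin under its centre.
- pepper_mill: Dark wooden pepper mill, 52 mm across, 140 high; bystander, origin under its centre.
- spatula: Spatula 250 mm long lying flat along its x; bystander.
- foil_stack: Nested stack of empty foil trays, 130 by 66, 58 high; bystander, origin under its centre.

How it is judged (in metres and radians):
On the way, in this order (a step that is already met when the one before it is completed fails the run):
1. the red stop button is pressed fully down (within 1 mm) while the drawer is still shut (value of joint stop_button above 0.007 m and value of joint drawer below 0.012 m), for 0.1 s.
2. the stop button is let up again, the drawer still shut (value of joint stop_button below 0.002 m and value of joint drawer below 0.012 m), for 0.1 s.
3. the drawer is pulled out to its stop (within 15 mm) (value of joint drawer above 0.165 m), for 0.2 s.
At the end, for the whole second after the job is handed in: The gratin's tray stands at rest, flat (within 0.08 rad) on the board, its whole underside on it (5 mm over an edge allowed), nothing under it; the other gratin within 20 mm of where it was; both buttons up (within 2 mm) and the drawer still open by at least 140 mm (value of joint each of stop_button, start_button below 0.002 m and value of joint drawer above 0.14 m and ((x of gratin in the frame of board between -0.04 and 0.04 m and y of gratin in the frame of board between -0.09 and 0.09 m) or (angle between the x axis of gratin and the x axis of board, either way round below 0.25 rad and x of gratin in the frame of board between -0.04 and 0.04 m and y of gratin in the frame of board between -0.113 and 0.113 m) or (angle between the x axis of gratin and the y axis of board, either way round below 0.25 rad and x of gratin in the frame of board between -0.063 and 0.063 m and y of gratin in the frame of board between -0.09 and 0.09 m)) and z of gratin in the frame of board between 0.014 and 0.023 m and angle between gratin's own z axis and vertical below 0.08 rad and linear speed of gratin below 0.02 m/s and distance of gratin_done from where it was at the start of the episode below 0.02 m); the robot touches nothing.
It fails at once if the green start button is pressed (over 3 mm) (value of joint start_button above 0.003 m).
It fails at once if the gratin is tipped by more than 0.5 rad (angle between gratin's own z axis and vertical above 0.5 rad).
It fails at once if the gratin is let go more than 15 mm above the board (x of gratin in the frame of board between -0.14 and 0.14 m and y of gratin in the frame of board between -0.19 and 0.19 m and z of gratin in the frame of board above 0.033 m and contact force between gratin and the fingers below 0.1 N and contact force between gratin and gratin_done below 0.1 N).
It fails at once if the other gratin is moved by more than 20 mm (distance of gratin_done from where it was at the start of the episode above 0.02 m).
It fails at once if a bystander is pushed by more than 30 mm or knocked over (distance of any of salt_can, sauce_bottle, jar, bowl, pepper_mill, spatula, foil_stack from where it was at the start of the episode above 0.03 m or angle between any of salt_can, sauce_bottle, jar, bowl, pepper_mill, spatula, foil_stack's own z axis and vertical above 0.5 rad).
It also fails if it takes over 64 s, if anything falls off the work surface, if the arm or the gripper's body presses on something with over 40 N, if the wrist force passes 120 N, or if a joint passes its speed limit or range.

## Working session

There is one attempt and no reset: what is moved stays moved. The work goes in short steps, Python scripts to look and compute and a shell command to move; the robot and the scene stay as the last step left them, time stands still between calls to the robot, and variables do not carry over. Pictures are saved under pics/ and viewed, at most 10 in all, crops included, and the job is handed in when it is done.

```bash
mkdir -p pics; cat > h.py <<'E'
import numpy as np, cv2
from bench import r
from scipy.spatial.transform import Rotation as R
def cloud(name):
    s=r.sense(); im,d=r.snapshot(name); c=r.calibration(name)
    f=200/np.tan(np.radians(c["vfov"]/2)); v,u=np.mgrid[0:400,0:640]
    P=np.stack([(u-c["cx"])/f*d,(v-c["cy"])/f*d,d],-1).astype(float)
    if name=="wrist":
        T=np.array(c["tool_from_camera"]); P=P@T[:3,:3].T+T[:3,3]
        P=P@R.from_euler('xyz',s["tcp_rot"],degrees=True).as_matrix().T+np.array(s["tool_pos"])
    else:
        M=cv2.Rodrigues(np.array(c["rvec"],float))[0]; P=(P-np.ravel(c["tvec"]))@M
    P[d==0]=np.nan
    return im,d,P
E
python3 - <<'E'
from h import *
print(r.sense())
for n in("scene","top"):
    im,d,P=cloud(n); cv2.imwrite(f"pics/{n}0.png",im); np.savez(f"{n}0.npz",im=im,P=P)
E
```

```text
{'time': 0.0, 'joint_pos': array([ 6.17423008e+01,  7.51406167e+00,  8.53303639e+01, -3.75551946e-05,
        8.72608301e+01, -4.89388974e+00]), 'qd': array([-0.04899001,  0.02213743,  0.08950443,  0.06959859, -0.02767526,
        0.01454691]), 'joint_efforts': array([ 1.45083846e-03, -5.69381583e+01, -5.00568616e+01,  1.62129213e-04,
        1.43467335e-02,  7.88425223e-05]), 'tool_pos': array([237.68312641, 550.35189488, 249.24490715]), 'tcp_rot': array([-1.79895125e+02, -8.94205439e-03,  1.56636184e+02]), 'ft_force': array([ 1.0253653 ,  0.31164535, -0.49856401]), 'wrist_torque': array([ 0.07916062,  0.02354225, -0.01063013]), 'grip_force': 0.0, 'finger_gap': 85.24482417852211}
```

View pics/top0.png

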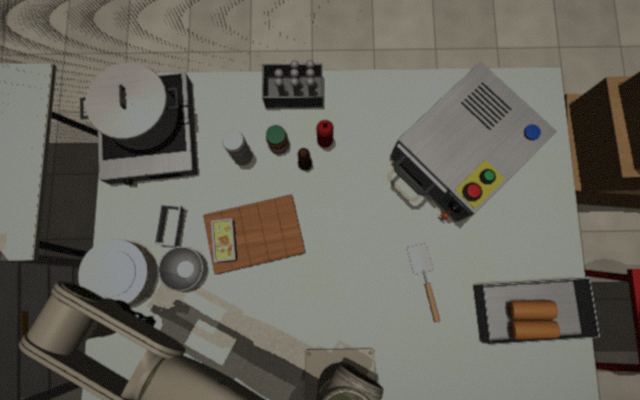

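View pics/scene0.png

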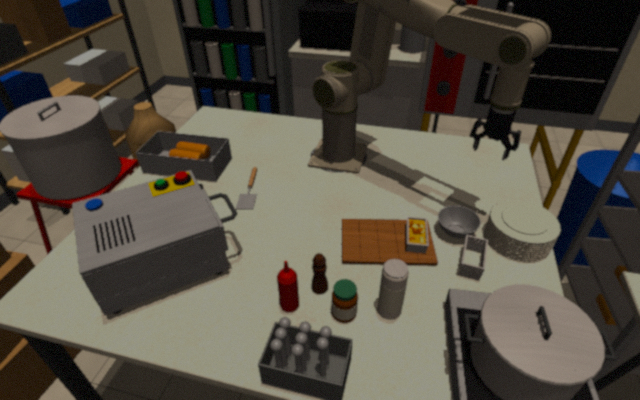

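The top view shows the steamer at upper right, with the red button at (472,190), green at (488,176) and the handle at about (405,188). The board is at (254,234), with the other gratin at (223,240) and free space to its right. Next I'll measure these points.

```bash
cat > m.py <<'E'
from h import *
z=np.load("top0.npz"); im=z["im"]; P=z["P"]; 
np.set_printoptions(precision=1,suppress=True)
hsv=cv2.cvtColor(im,cv2.COLOR_BGR2HSV)
H=P[...,2]
roof=(np.abs(H-205)<8); roof[:, :380]=0; 
n,l,st,c=cv2.connectedComponentsWithStats(roof.astype(np.uint8)); k=1+np.argmax(st[1:,4])
q=P[l==k][:,:2].astype(np.float32); print("roof",cv2.minAreaRect(q),np.median(H[l==k]))
print(cv2.boxPoints(cv2.minAreaRect(q)))
def blob(name,m,z0,z1):
    m=m&(H>z0)&(H<z1); n,l,st,c=cv2.connectedComponentsWithStats(m.astype(np.uint8))
    for k in range(1,n):
        if st[k,4]>25:
            q=P[l==k]; print(name,c[k],st[k,4],"mean",q.mean(0),"rect",cv2.minAreaRect(q[:,:2].astype(np.float32)))
h,s,v=cv2.split(hsv)
blob("red",((h<6)|(h>174))&(s>150)&(v>60),215,240)
blob("green",(h>45)&(h<85)&(s>120),215,240)
blob("board",(h>3)&(h<20)&(s>80),10,30)
blob("gratin",np.ones_like(h)>0,45,70)
n_=np.ones_like(h)>0; n_[:,:380]=False; n_[:,435:]=False
blob("handle",n_,160,186)
t=np.ones_like(h)>0; t[330:]=False
blob("tall",t,90,260)
big=cv2.resize(im[130:250,370:510],None,fx=5,fy=5,interpolation=cv2.INTER_CUBIC); cv2.imwrite("pics/st.png",big)
E
python3 m.py
```

```text
roof ((734.2437133789062, -416.4081726074219), (310.2464294433594, 363.8144226074219), 42.802406311035156) 206.05228671474097
[[ 496.8 -388.3]
 [ 744.  -655.3]
 [ 971.7 -444.5]
 [ 724.5 -177.5]]
red [473.4 190.5] 158 mean [ 562.2 -384.   229.2] rect ((562.608642578125, -383.8564453125), (40.806724548339844, 37.78825759887695), 29.178495407104492)
green [488.4 175.5] 85 mean [ 605.7 -431.1  227. ] rect ((605.2584838867188, -431.7666015625), (27.083946228027344, 28.87228012084961), 71.53485107421875)
board [259.8 232.7] 4525 mean [475.5 250.2  18.7] rect ((472.9740905761719, 271.1690979003906), (198.63461303710938, 298.24737548828125), 12.48816204071045)
board [432.1 302.8] 191 mean [ 245.  -296.5   18.6] rect ((246.85897827148438, -295.8828125), (121.10286712646484, 16.211706161499023), 12.964436531066895)
gratin [277.7  69.6] 83 mean [1023.9  190.3   58.2] rect ((1024.015380859375, 188.89720153808594), (17.9497013092041, 93.62063598632812), 6.894974708557129)
gratin [302.5  69.1] 32 mean [1024.4  106.4   58.6] rect ((1024.494384765625, 106.2802505493164), (30.76175308227539, 5.683190
[... 3999 characters left out ...]
757812, 311.7265930175781), (64.68038177490234, 67.01724243164062), 82.29251861572266)
tall [303.8 155.1] 158 mean [703.5 101.6 124.4] rect ((706.681884765625, 101.47805786132812), (37.20111083984375, 39.9627799987793), 25.891407012939453)
tall [112.6 273.6] 920 mean [348.2 686.3  92.6] rect ((347.3980712890625, 686.005859375), (142.4108428955078, 144.06158447265625), 26.835622787475586)
tall [576.2 295.4] 235 mean [ 263.1 -712.3   98.8] rect ((288.5096435546875, -669.2813110351562), (288.720703125, 128.4446563720703), 60.95032501220703)
tall [487.6 302.8] 123 mean [ 245.2 -444.7   98.1] rect ((247.2950897216797, -444.72509765625), (60.739017486572266, 148.12860107421875), 65.91239929199219)
```

View pics/st.png

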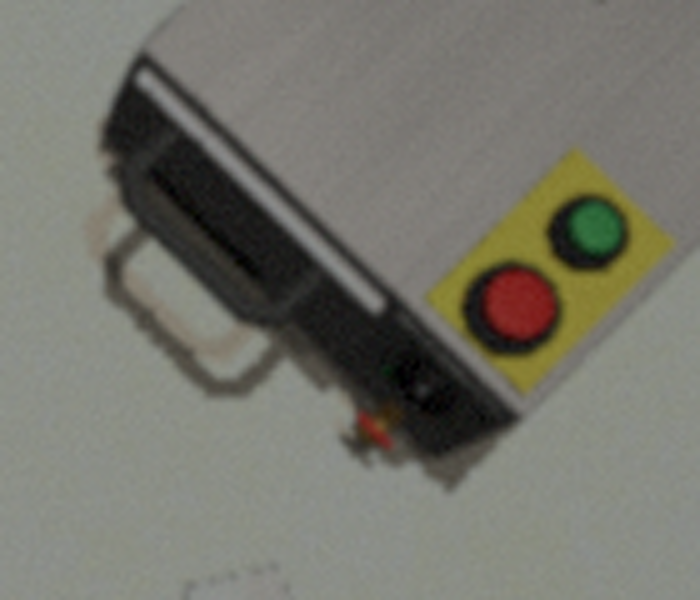

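The crop shows the handle tube at about (170,320) in the crop and the control column at lower right. There may be a shadow or a second bar, so I'll check the heights in the steamer's own frame, then look at a scene crop.

```bash
cat > m2.py <<'E'
from h import *
np.set_printoptions(precision=1,suppress=True,linewidth=150)
ex=np.array([.679,-.734]); ey=np.array([.734,.679]); F=np.array([610.6,-283.])
for n in("top","scene"):
    P=np.load(n+"0.npz")["P"]; xs=(P[...,:2]-F)@ex; ys=(P[...,:2]-F)@ey; H=P[...,2]
    for lo,hi in((30,60),(60,90),(90,120),(120,150),(150,165),(165,190)):
        m=(xs<-30)&(xs>-110)&(abs(ys)<180)&(H>lo)&(H<hi)
        if m.sum()>3: print(n,lo,hi,m.sum(),"x",np.percentile(xs[m],[2,25,50,75,98]),"y",np.percentile(ys[m],[2,25,50,75,98]),"z",np.median(H[m]))
    m=(xs<-53)&(xs>-110)&(abs(ys-46)<40)&(H>160)&(H<195)
    print("bar",m.sum(),xs[m].mean(),xs[m].min(),xs[m].max(),H[m].max())
im=np.load("scene0.npz")["im"]
cv2.imwrite("pics/st2.png",cv2.resize(im[160:300,150:270],None,fx=4,fy=4,interpolation=cv2.INTER_CUBIC))
E
python3 m2.py
```

```text
top 165 190 272 x [-67.3 -63.5 -57.7 -50.9 -31.3] y [-18.8   3.9  45.3  85.6 110. ] z 180.9007570004984
bar 132 -61.6081269956478 -68.2753680291184 -53.06242863332251 188.14305251931438
scene 165 190 191 x [-66.4 -59.9 -55.2 -45.4 -31.1] y [-12.7   7.   57.7 103.  115.3] z 179.68614153934678
bar 77 -59.500532385943615 -67.47155380995777 -53.44051111051754 184.993662152553
```

View pics/st2.png

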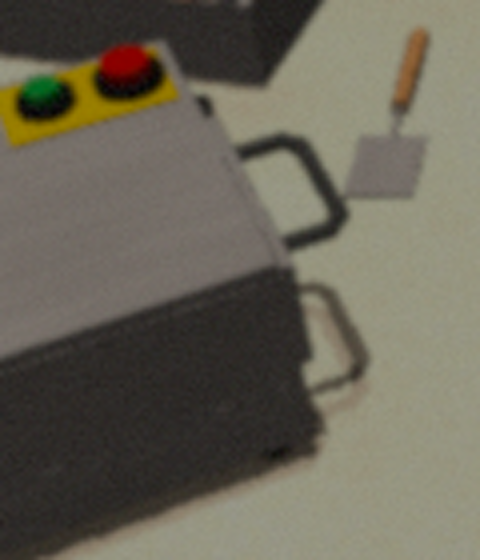

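One handle only: the second bar in the images is its shadow. Its axis is at x_s≈-62, y_s≈46 in the steamer frame. Steamer yaw is about -47.2°, and the red button is at (562,-384). First I'll turn the tool to yaw 42.8, raise it and close the fingers.

```bash
python3 -c "
from h import *
print(r.tip_reach, np.round(r.calibration('wrist')['tool_from_camera'],2))"
python3 -m handwheel '[[0,0,-0.01,0,0,7.11,0],[0,0,-0.01,0,0,7.11,0],[0,0,-0.01,0,0,7.11,0],[0,0,-0.01,0,0,7.11,0],[0,0,-0.01,0,0,7.11,0],[0,0,-0.01,0,0,7.11,0],[0,0,-0.01,0,0,7.11,0],[0,0,-0.01,0,0,7.11,0]]' 30
python3 -m handwheel '[[0,0,0,0,0,7.11,0],[0,0,0,0,0,7.11,0],[0,0,0,0,0,7.11,0],[0,0,0,0,0,7.11,0],[0,0,0,0,0,7.11,0],[0,0,0,0,0,7.11,0],[0,0,0,0,0,7.11,0],[0,0,0,0,0,7.11,0]]'
```

```text
19.0 [[   0.     -0.96   -0.27   69.71]
 [   1.      0.      0.     -0.85]
 [  -0.     -0.27    0.96 -122.78]
 [   0.      0.      0.      1.  ]]
time: 0.77
tool_pos: [237.8, 550.6, 330.2]
tcp_rot: [-180.0, 0.0, 99.4]
ft_force: [0.5, -0.5, 0.1]
finger_gap: -0.1
grip_force: 0.0
time: 1.43
tool_pos: [237.8, 550.6, 329.6]
tcp_rot: [180.0, 0.1, 42.5]
ft_force: [-1.1, -0.1, -0.5]
finger_gap: 0.2
grip_force: 0.0
```

```bash
python3 -m handwheel '[[-0.0166,0.0378,0,0,0,0,0],[-0.0166,0.0378,0,0,0,0,0],[-0.0166,0.0378,0,0,0,0,0],[-0.0166,0.0378,0,0,0,0,0],[-0.0166,0.0378,0,0,0,0,0],[-0.0166,0.0378,0,0,0,0,0],[-0.0166,0.0378,0,0,0,0,0],[-0.0166,0.0378,0,0,0,0,0]]' 
python3 -m handwheel '[[-0.0166,0.0378,0,0,0,0,0],[-0.0166,0.0378,0,0,0,0,0],[-0.0166,0.0378,0,0,0,0,0],[-0.0166,0.0378,0,0,0,0,0],[-0.0166,0.0378,0,0,0,0,0],[-0.0166,0.0378,0,0,0,0,0],[-0.0166,0.0378,0,0,0,0,0],[-0.0166,0.0378,0,0,0,0,0]]' 
python3 -m handwheel '[[-0.0166,0.0378,0,0,0,0,0],[-0.0166,0.0378,0,0,0,0,0],[-0.0166,0.0378,0,0,0,0,0],[-0.0166,0.0378,0,0,0,0,0],[-0.0166,0.0378,0,0,0,0,0],[-0.0166,0.0378,0,0,0,0,0],[-0.0166,0.0378,0,0,0,0,0],[0,0,0,0,0,0,0]]'
python3 - <<'E'
from h import *
s=r.sense(); im,d,P=cloud("wrist"); cv2.imwrite("pics/w1.png",im)
T=R.from_euler('xyz',s["tcp_rot"],degrees=True).as_matrix()
hsv=cv2.cvtColor(im,cv2.COLOR_BGR2HSV);h,sa,v=cv2.split(hsv)
for nm,m in(("red",((h<6)|(h>174))&(sa>150)&(v>60)),("green",(h>45)&(h<85)&(sa>120))):
    n,l,st,c=cv2.connectedComponentsWithStats((m&(P[...,2]>205)).astype(np.uint8)); k=1+np.argmax(st[1:,4]); q=np.nanmedian(P[l==k],0)
    print(nm,c[k],st[k,4],q,"tool",T.T@(q-s["tool_pos"]))
print(s["joint_pos"])
E
```

```text
time: 2.1
tool_pos: [346.2, 237.0, 329.9]
tcp_rot: [-180.0, 0.0, 42.9]
ft_force: [1.3, -0.1, 1.2]
finger_gap: -0.1
grip_force: 0.0
time: 2.77
tool_pos: [454.8, -75.3, 330.1]
tcp_rot: [-180.0, -0.0, 42.9]
ft_force: [1.2, 0.2, 0.4]
finger_gap: 0.2
grip_force: 0.0
time: 3.43
tool_pos: [549.3, -352.2, 324.6]
tcp_rot: [-179.7, 0.2, 42.6]
ft_force: [-0.2, 0.5, -1.5]
finger_gap: 0.0
grip_force: 0.0
red [365.28333333 224.04310345] 1740 [ 560.95698408 -382.40489973  228.00463691] tool [-11.57375246  30.62072377  96.43855109]
green [457.97855441 223.53216839] 1259 [ 606.3499202  -431.08311968  225.9181835 ] tool [-11.11180961  97.18878632  98.14755455]
[-37.11184236  15.059182    69.01641342  -0.10856168  96.27298931
  10.26962904]
```

View pics/w1.png

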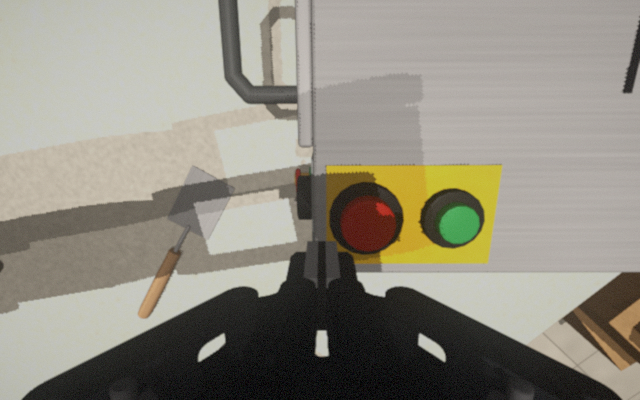

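The wrist view shows red at (365,222), green at (458,223) and the handle at upper left. I'll move over red and descend close to it.

```bash
python3 -m handwheel '[[-0.012,0.031,0,0,0,0,0],[0,0,0,0,0,0,0],[0,0,0.025,0,0,0,0],[0,0,0.025,0,0,0,0],[0,0,0.02,0,0,0,0],[0,0,0,0,0,0,0],[0,0,0,0,0,0,0]]'
python3 -c "
from h import *
s=r.sense();print(s['tool_pos'],s['tcp_rot'])"
```

```text
time: 4.07
tool_pos: [561.3, -375.7, 259.5]
tcp_rot: [-179.8, 0.0, 42.9]
ft_force: [0.1, 0.6, 1.0]
finger_gap: -0.6
grip_force: 0.0
[ 561.33301834 -375.669893    259.46832928] [-1.79842238e+02  1.88191953e-02  4.29104645e+01]
```

```bash
python3 -m handwheel '[[-0.005,0.0055,0,0,0,0,0],[0,0,0.007,0,0,0,0],[0,0,0.005,0,0,0,0],[0,0,0.004,0,0,0,0],[0,0,0,0,0,0,0]]'
python3 -m handwheel '[[0,0,0.003,0,0,0,0],[0,0,0,0,0,0,0]]'
```

```text
time: 4.48
tool_pos: [562.2, -384.8, 244.1]
tcp_rot: [179.9, -0.0, 42.9]
ft_force: [1.0, -2.3, 3.3]
finger_gap: 0.2
grip_force: 1.8
time: 4.65
tool_pos: [562.3, -384.7, 241.7]
tcp_rot: [179.9, 0.0, 42.9]
ft_force: [0.5, -1.9, 4.7]
finger_gap: 0.1
grip_force: 2.5
```

```bash
python3 -m handwheel '[[0,0,0.002,0,0,0,0],[0,0,0,0,0,0,0],[0,0,0,0,0,0,0]]'
python3 -m handwheel '[[0,0,0.001,0,0,0,0],[0,0,0,0,0,0,0]]'
```

```text
time: 4.9
tool_pos: [562.3, -384.8, 240.4]
tcp_rot: [179.9, -0.0, 42.9]
ft_force: [-1.7, -0.9, 5.4]
finger_gap: -0.1
grip_force: 2.8
time: 5.07
tool_pos: [562.3, -384.8, 240.1]
tcp_rot: [179.9, -0.0, 42.9]
ft_force: [-1.2, -0.5, 8.7]
finger_gap: -0.2
grip_force: 4.4
```

```bash
python3 -m handwheel '[[0,0,0.0015,0,0,0,0],[0,0,0,0,0,0,0],[0,0,0,0,0,0,0]]'
python3 -m handwheel '[[0,0,-0.01,0,0,0,0],[0,0,-0.03,0,0,0,0],[0,0,-0.04,0,0,0,0],[0,0,0,0,0,0,0]]'
python3 -m handwheel '[[0.03,-0.0207,0,0,0,0,0.045],[0.03,-0.0207,0,0,0,0,0.045],[0.03,-0.0207,0,0,0,0,0.045],[0.03,-0.0207,0,0,0,0,0.045],[0.03,-0.0207,0,0,0,0,0.045],[0,0,0,0,0,0,0.045],[0,0,0,0,0,0,0.045],[0,0,0,0,0,0,0.045]]'
python3 - <<'E'
from h import *
s=r.sense(); im,d,P=cloud("wrist"); cv2.imwrite("pics/w2.png",im)
T=R.from_euler('xyz',s["tcp_rot"],degrees=True).as_matrix()
Q=(P-s["tool_pos"])@T; np.save("q2.npy",Q)
print(s["tool_pos"],s["tcp_rot"])
m=(P[...,2]>165)&(P[...,2]<192)&(abs(Q[...,0])<45)
xs=(P[...,:2]-np.array([610.6,-283]))@np.array([.679,-.734])
for a,b in((-30,-15),(-15,0),(0,15),(15,30),(30,45)):
    k=m&(Q[...,0]>a)&(Q[...,0]<b)&(xs<-45)&(xs>-80)
    if k.any(): print(a,k.sum(),np.median(Q[k],0),np.percentile(Q[k][:,1],[3,97]),np.median(xs[k]))
E
```

```text
time: 5.32
tool_pos: [562.4, -384.8, 239.9]
tcp_rot: [179.8, -0.0, 42.9]
ft_force: [-4.1, 1.2, 14.7]
finger_gap: -0.1
grip_force: 7.4
time: 5.65
tool_pos: [563.7, -385.5, 326.2]
tcp_rot: [179.4, -0.1, 42.9]
ft_force: [1.1, -0.6, 3.2]
finger_gap: 0.0
grip_force: 0.0
time: 6.32
tool_pos: [601.5, -206.4, 316.6]
tcp_rot: [-180.0, 0.0, 42.9]
ft_force: [-0.9, -0.1, 0.8]
finger_gap: 45.1
grip_force: 0.0
[ 601.4752937  -206.41642851  316.64219125] [-1.79990835e+02  2.70716566e-02  4.29237141e+01]
-30 279 [-22.04676198   2.21751454 136.54459916] [-3.65984426  8.97124429] -60.145565074318675
-15 289 [ -7.10501038   2.17246358 136.71240575] [-4.46574659  8.80820217] -60.23214150241938
0 303 [  7.62120506   2.12384491 136.52606619] [-4.40900271  8.65914972] -60.327428907989514
15 332 [ 22.69677225   2.09565022 136.47445814] [-4.34547156  9.33598086] -60.38195729048876
30 339 [ 37.55425988   2.06007682 136.52275604] [-4.27874543  9.21257373] -60.4533508065138
```

View pics/w2.png

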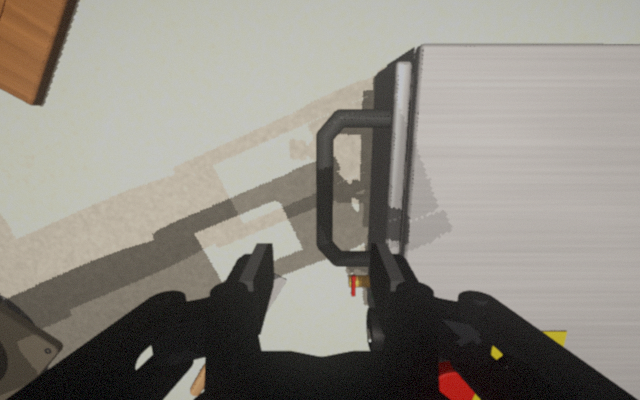

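The wrist view shows the handle bar (x≈325, y 130–250), centred between the jaws to within 2 mm. Now I'll descend.

```bash
python3 -m handwheel '[[0,0.002,0.025,0,0,0,0.045],[0,0,0.03,0,0,0,0.045],[0,0,0.03,0,0,0,0.045],[0,0,0.025,0,0,0,0.045],[0,0,0.01,0,0,0,0.045],[0,0,0,0,0,0,0.045]]'
python3 -m handwheel '[[0,0,0.007,0,0,0,0.045],[0,0,0.007,0,0,0,0.045],[0,0,0.006,0,0,0,0.045],[0,0,0,0,0,0,0.045],[0,0,0,0,0,0,0.045]]'
```

```text
time: 6.87
tool_pos: [600.6, -208.5, 192.8]
tcp_rot: [-179.7, 0.2, 42.8]
ft_force: [-0.9, 0.3, -0.6]
finger_gap: 45.0
grip_force: 0.0
time: 7.28
tool_pos: [603.0, -208.0, 177.1]
tcp_rot: [180.0, -0.0, 42.9]
ft_force: [-0.1, -0.2, -0.1]
finger_gap: 45.0
grip_force: 0.0
```

```bash
python3 -m handwheel '[[0,0,0.002,0,0,0,0.0],[0,0,0,0,0,0,0],[0,0,0,0,0,0,0],[0,0,0,0,0,0,0],[0,0,0,0,0,0,0]]' 40
python3 -m handwheel '[[0,-0.005,0,0,0,0,0],[0,-0.015,0,0,0,0,0],[0,-0.02,0,0,0,0,0],[0,-0.02,0,0,0,0,0],[0,-0.02,0,0,0,0,0],[0,-0.02,0,0,0,0,0],[0,-0.02,0,0,0,0,0],[0,0,0,0,0,0,0]]'
```

```text
time: 7.7
tool_pos: [603.1, -208.0, 175.2]
tcp_rot: [180.0, -0.0, 42.9]
ft_force: [0.3, 0.8, 2.3]
finger_gap: 12.3
grip_force: 39.0
time: 8.37
tool_pos: [519.3, -117.7, 175.2]
tcp_rot: [-179.9, 0.0, 42.9]
ft_force: [-2.6, 1.9, 0.9]
finger_gap: 12.8
grip_force: 40.9
```

```bash
python3 -m handwheel '[[0,-0.015,0,0,0,0,0],[0,-0.015,0,0,0,0,0],[0,-0.01,0,0,0,0,0],[0,-0.008,0,0,0,0,0],[0,-0.006,0,0,0,0,0],[0,0,0,0,0,0,0],[0,0,0,0,0,0,0]]'
python3 -m handwheel '[[0,-0.004,0,0,0,0,0],[0,-0.002,0,0,0,0,0],[0,0,0,0,0,0,0],[0,0,0,0,0,0,0]]'
```

```text
time: 8.95
tool_pos: [484.5, -80.2, 175.1]
tcp_rot: [-180.0, -0.0, 42.9]
ft_force: [-2.3, 1.1, 5.5]
finger_gap: 12.1
grip_force: 42.5
time: 9.28
tool_pos: [480.7, -76.1, 175.2]
tcp_rot: [180.0, -0.0, 42.9]
ft_force: [0.6, 0.4, 6.7]
finger_gap: 12.4
grip_force: 42.5
```

The drawer is out by 180 mm. Next: release, retreat upward, move over the drawer and turn to yaw 132.8.

```bash
python3 -m handwheel '[[0,0,0,0,0,0,0.045],[0,0,0,0,0,0,0.045],[0,0,0,0,0,0,0.045],[0,0,-0.01,0,0,0,0.045],[0,0,-0.03,0,0,0,0.045],[0,0,-0.035,0,0,0,0.045],[0,0,-0.035,0,0,0,0.045],[0,0,-0.035,0,0,0,0.08]]'
python3 -m handwheel '[[0,0.03,-0.015,0,0,0,0.085],[0,0.04,0,0,0,0,0.085],[0,0.04,0,0,0,0,0.085],[0,0.035,0,0,0,0,0.085],[0,0,0,0,0,-6.93,0.085],[0,0,0,0,0,-6.93,0.085],[0,0,0,0,0,-6.93,0.085],[0,0,0,0,0,-6.93,0.085]]'
python3 -m handwheel '[[0,0,0,0,0,-6.93,0.085],[0,0,0,0,0,-6.93,0.085],[0,0,0,0,0,-6.93,0.085],[0,0,0,0,0,-6.93,0.085],[0,0,0,0,0,-6.93,0.085],[0,0,0,0,0,-6.93,0.085],[0,0,0,0,0,-6.93,0.085],[0,0,0,0,0,-6.93,0.085]]'
python3 -m handwheel '[[0,0,0,0,0,-6.84,0.085],[0,0,0,0,0,0,0.085],[0,0,0,0,0,0,0.085]]'
cat > tray.py <<'E'
import sys
from h import *
s=r.sense(); im,d,P=cloud("wrist"); cv2.imwrite(sys.argv[1],im)
T=R.from_euler('xyz',s["tcp_rot"],degrees=True).as_matrix()
Q=(P-s["tool_pos"])@T
xs=(P[...,:2]-np.array([610.6,-283]))@np.array([.679,-.734]); ys=(P[...,:2]-np.array([610.6,-283]))@np.array([.734,.679])
m=(P[...,2]>124)&(P[...,2]<150)&(xs>-172)&(xs<-5)&(ys>-28)&(ys<122)
n,l,st,c=cv2.connectedComponentsWithStats(m.astype(np.uint8))
for k in range(1,n):
    if st[k,4]>300:
        q=P[l==k]; print(c[k],st[k,4],"z",np.nanpercentile(q[:,2],[5,50,95]),"world",cv2.minAreaRect(q[:,:2].astype(np.float32)),"tool",cv2.minAreaRect(Q[l==k][:,:2].astype(np.float32)),"xs",xs[l==k].min(),xs[l==k].max(),"ys",ys[l==k].min(),ys[l==k].max())
print(s["tool_pos"],s["tcp_rot"],s["finger_gap"],s["time"])
E
python3 tray.py pics/w3.png
```

```text
time: 9.95
tool_pos: [479.9, -75.9, 321.8]
tcp_rot: [-180.0, 0.0, 42.9]
ft_force: [1.2, 0.5, 0.3]
finger_gap: 55.8
grip_force: 0.0
time: 10.62
tool_pos: [579.1, -182.6, 334.8]
tcp_rot: [-179.9, -0.0, 70.9]
ft_force: [0.1, 0.9, 0.1]
finger_gap: 85.0
grip_force: 0.0
time: 11.28
tool_pos: [578.9, -182.3, 335.3]
tcp_rot: [-180.0, -0.0, 126.4]
ft_force: [0.9, 0.3, 0.1]
finger_gap: 85.1
grip_force: 0.0
time: 11.53
tool_pos: [579.0, -182.3, 335.2]
tcp_rot: [-180.0, -0.0, 132.7]
ft_force: [0.1, 0.7, 0.7]
finger_gap: 85.3
grip_force: 0.0
[331.39316038 182.18089623] 8480 z [133.31512269 135.31422562 139.67175366] world ((590.710205078125, -181.89852905273438), (66.22319793701172, 131.02951049804688), 36.4446907043457) tool ((-7.609619140625, 8.879865646362305), (131.02960205078125, 66.22319030761719), 6.2127580642700195) xs -156.31875031298458 -20.520583093738463 ys 14.784321602425404 93.71253965780413
[ 579.03426979 -182.32080356  335.15219096] [-1.79997962e+02 -2.43895917e-03  1.32657472e+02] 85.26461200087908 11.5333
```

View pics/w3.png

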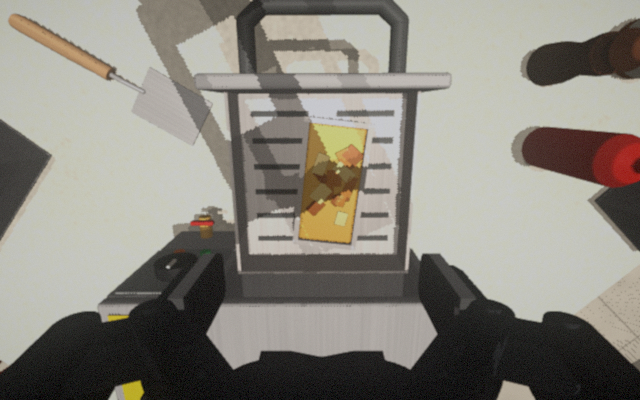

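The wrist view shows the tray at about (335,182), rotated about 6° in the drawer. Its centre is at tool (-7.6, 8.9). I'll align with it and descend.

```bash
python3 -m handwheel '[[-0.0076,0.0089,0,0,0,0,0.08],[0,0,0.02,0,0,6.2,0.08],[0,0,0.03,0,0,0,0.08],[0,0,0.03,0,0,0,0.08],[0,0,0.03,0,0,0,0.08],[0,0,0.02,0,0,0,0.08],[0,0,0,0,0,0,0.08],[0,0,0,0,0,0,0.08]]'
python3 tray.py pics/w4.png
```

```text
time: 12.25
tool_pos: [590.0, -181.5, 203.8]
tcp_rot: [-179.9, -0.1, 126.5]
ft_force: [-0.1, -0.5, 0.4]
finger_gap: 79.8
grip_force: 0.0
[323.16327079 214.535444  ] 22331 z [133.35801117 135.2563497  139.62564619] world ((590.5498046875, -181.85264587402344), (66.32359313964844, 130.54257202148438), 36.357940673828125) tool ((-0.8113021850585938, 0.3612518310546875), (130.5452117919922, 66.32339477539062), 0.18293429911136627) xs -156.16971548269524 -20.07902120732459 ys 14.159508261721387 93.75874176597229
[ 589.96141687 -181.49084714  203.80852355] [-1.79909266e+02 -1.48778859e-01  1.26540655e+02] 79.8485542208366 12.25
```

Centred. I'll descend the remaining 76 mm and grip.

```bash
python3 -m handwheel '[[0,0,0.02,0,0,0,0.08],[0,0,0.02,0,0,0,0.08],[0,0,0.016,0,0,0,0.08],[0,0,0.01,0,0,0,0.08],[0,0,0.01,0,0,0,0.08],[0,0,0,0,0,0,0.08],[0,0,0,0,0,0,0.08]]'
python3 -c "
from h import *
s=r.sense();print(s['tool_pos'],s['tcp_rot'],s['ft_force'])"
```

```text
time: 12.88
tool_pos: [591.2, -182.0, 129.7]
tcp_rot: [180.0, 0.0, 126.7]
ft_force: [0.1, -0.6, 1.1]
finger_gap: 79.7
grip_force: 0.0
[ 591.22554951 -182.01035813  129.67592483] [1.79975440e+02 3.96444684e-02 1.26655388e+02] [ 0.11101024 -0.60228892  1.14743958]
```

```bash
python3 -m handwheel '[[0,0,0.002,0,0,0,0.05],[0,0,0,0,0,0,0.05],[0,0,0,0,0,0,0.05],[0,0,0,0,0,0,0.05],[0,0,0,0,0,0,0.05]]' 50
python3 -m handwheel '[[0,0,-0.004,0,0,0,0.05],[0,0,-0.006,0,0,0,0.05],[0,0,-0.01,0,0,0,0.05],[0,0,-0.01,0,0,0,0.05],[0,0,0,0,0,0,0.05],[0,0,0,0,0,0,0.05]]'
python3 tray.py pics/w5.png
```

```text
time: 13.3
tool_pos: [591.9, -182.4, 128.6]
tcp_rot: [179.9, 0.2, 126.7]
ft_force: [0.1, -1.7, 5.3]
finger_gap: 65.4
grip_force: 56.6
time: 13.8
tool_pos: [591.6, -182.1, 158.3]
tcp_rot: [179.9, 0.1, 126.7]
ft_force: [-0.3, 0.1, -4.3]
finger_gap: 64.8
grip_force: 56.4
[ 591.61323416 -182.12714552  158.29459917] [1.79923414e+02 1.23176326e-01 1.26676654e+02] 64.84105489101248 13.8
```

View pics/w5.png

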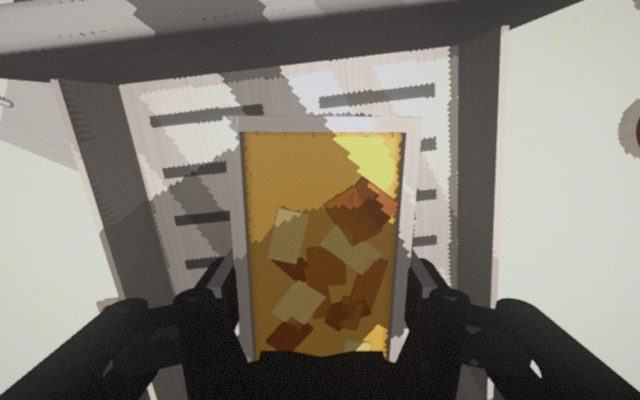

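The tray is held and off the floor. Now I'll lift, carry, and then turn.

```bash
python3 -m handwheel '[[0,0,-0.01,0,0,0,0.05],[0,0,-0.02,0,0,0,0.05],[0,0,-0.025,0,0,0,0.05],[0,0,-0.025,0,0,0,0.05],[0,0,-0.015,0,0,0,0.05],[0,0,-0.005,0,0,0,0.05],[0.008,0.003,0,0,0,0,0.05],[0.016,0.0065,0,0,0,0,0.05]]'
python3 -m handwheel '[[0.025,0.01,0,0,0,0,0.05],[0.025,0.01,0,0,0,0,0.05],[0.025,0.01,0,0,0,0,0.05],[0.025,0.01,0,0,0,0,0.05],[0.025,0.01,0,0,0,0,0.05],[0.025,0.01,0,0,0,0,0.05],[0.025,0.01,0,0,0,0,0.05],[0.025,0.01,0,0,0,0,0.05]]'
python3 -m handwheel '[[0.025,0.01,0,0,0,0,0.05],[0.025,0.01,0,0,0,0,0.05],[0.025,0.01,0,0,0,0,0.05],[0.025,0.01,0,0,0,0,0.05],[0.025,0.01,0,0,0,0,0.05],[0.02,0.008,0,0,0,0,0.05],[0.01,0.004,0,0,0,0,0.05],[0,0,0,0,0,0,0.05]]'
python3 -m handwheel '[[0,0,0,0,0,-4,0.05],[0,0,0,0,0,-6,0.05],[0,0,0,0,0,-7,0.05],[0,0,0,0,0,-7,0.05],[0,0,0,0,0,-7,0.05],[0,0,0,0,0,-7,0.05],[0,0,0,0,0,-7,0.05],[0,0,0,0,0,-7,0.05]]'
python3 -m handwheel '[[0,0,0,0,0,-7,0.05],[0,0,0,0,0,-4.5,0.05],[0,0,0,0,0,-2.3,0.05],[0,0,0,0,0,0,0.05],[0,0,0,0,0,0,0.05]]'
cat > brd.py <<'E'
from h import *
import sys
np.set_printoptions(precision=2,suppress=True)
s=r.sense(); im,d,P=cloud("wrist"); cv2.imwrite(sys.argv[1],im)
T=R.from_euler('xyz',s["tcp_rot"],degrees=True).as_matrix(); Q=(P-s["tool_pos"])@T
print(s["tool_pos"],s["tcp_rot"],s["finger_gap"],s["grip_force"])
m=(abs(Q[...,0])<80)&(abs(Q[...,1])<36)&(Q[...,2]>-25)&(Q[...,2]<15)
q=Q[m]; print("tray tool frame",m.sum(),q.min(0),q.max(0),cv2.minAreaRect(q[:,:2].astype(np.float32)))
A=np.c_[q[:,:2],np.ones(len(q))]; c=np.linalg.lstsq(A,q[:,2],rcond=None)[0]; print("tilt",np.degrees(np.arctan(c[:2])),c[2])
E
python3 brd.py pics/w6.png
python3 - <<'E'
from h import *
im,d,P=cloud("top"); cv2.imwrite("pics/top2.png",im); H=P[...,2]
m=(H>40)&(H<66)&(P[...,0]>360)&(P[...,0]<540)&(P[...,1]>310)&(P[...,1]<410); q=P[m][:,:2].astype(np.float32); print("done",cv2.minAreaRect(q))
E
```

```text
time: 14.52
tool_pos: [583.6, -157.7, 255.8]
tcp_rot: [-179.9, -0.0, 126.6]
ft_force: [0.2, 0.9, -4.6]
finger_gap: 64.8
grip_force: 56.6
time: 15.18
tool_pos: [526.9, 53.0, 254.5]
tcp_rot: [-179.8, -0.1, 126.7]
ft_force: [0.7, 0.9, -2.7]
finger_gap: 64.8
grip_force: 56.6
time: 15.85
tool_pos: [484.0, 214.6, 254.9]
tcp_rot: [-179.9, -0.1, 126.8]
ft_force: [0.5, -0.9, -2.9]
finger_gap: 64.7
grip_force: 56.6
time: 16.52
tool_pos: [485.7, 211.4, 255.6]
tcp_rot: [-179.9, -0.1, 179.0]
ft_force: [-0.1, -0.5, -3.8]
finger_gap: 65.0
grip_force: 56.6
time: 16.93
tool_pos: [485.7, 211.8, 255.9]
tcp_rot: [-180.0, -0.1, -167.7]
ft_force: [-0.1, 0.6, -3.4]
finger_gap: 65.3
grip_force: 56.6
[485.72 211.76 255.91] [-179.97   -0.08 -167.66] 65.30850686251394 56.57541632652283
tray tool frame 44520 [-42.39 -35.98 -24.99] [67.16 35.99  5.22] ((12.47259521484375, -0.0048828125), (71.97850799560547, 109.51508331298828), 89.8154067993164)
tilt [-0.12 -0.17] -7.6145164030876415
done ((446.0154724121094, 361.7438659667969), (122.8788070678711, 67.2064437866211), 5.511058807373047)
```

View pics/w6.png

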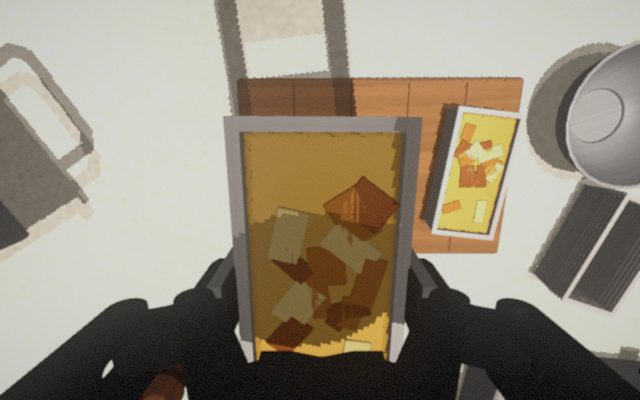

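The tray is level and held above the board's free part (board y≈-60), well clear of the other gratin at (475,175). Now I'll lower it.

```bash
python3 -m handwheel '[[0,0,0.015,0,0,0,0.05],[0,0,0.03,0,0,0,0.05],[0,0,0.035,0,0,0,0.05],[0,0,0.035,0,0,0,0.05],[0,0,0.035,0,0,0,0.05],[0,0,0.025,0,0,0,0.05],[0,0,0.015,0,0,0,0.05],[0,0,0,0,0,0,0.05]]'
python3 -m handwheel '[[0,0,0.005,0,0,0,0.05],[0,0,0.003,0,0,0,0.05],[0,0,0,0,0,0,0.05],[0,0,0,0,0,0,0.05]]'
```

```text
time: 17.7
tool_pos: [482.5, 211.3, 62.1]
tcp_rot: [-179.9, -0.5, -167.6]
ft_force: [-0.7, 0.7, -4.3]
finger_gap: 64.9
grip_force: 57.0
time: 18.03
tool_pos: [486.9, 212.9, 60.1]
tcp_rot: [180.0, 0.1, -167.5]
ft_force: [0.4, 0.3, -3.9]
finger_gap: 64.6
grip_force: 57.1
```

```bash
python3 -m handwheel '[[0,0,0.005,0,0,0,0.05],[0,0,0.005,0,0,0,0.05],[0,0,0.002,0,0,0,0.05],[0,0,0,0,0,0,0.05],[0,0,0,0,0,0,0.05]]'
python3 -m handwheel '[[0,0,0.0015,0,0,0,0.05],[0,0,0,0,0,0,0.05],[0,0,0,0,0,0,0.05]]'
python3 -m handwheel '[[0,0,0.001,0,0,0,0.05],[0,0,0,0,0,0,0.05],[0,0,0,0,0,0,0.05]]'
```

```text
time: 18.45
tool_pos: [485.6, 212.5, 46.4]
tcp_rot: [-180.0, -0.0, -167.5]
ft_force: [0.3, -0.1, -3.5]
finger_gap: 65.0
grip_force: 57.1
time: 18.7
tool_pos: [486.0, 212.6, 45.3]
tcp_rot: [180.0, 0.0, -167.5]
ft_force: [0.7, 0.5, -3.1]
finger_gap: 64.8
grip_force: 57.1
time: 18.95
tool_pos: [486.2, 212.7, 44.7]
tcp_rot: [180.0, 0.0, -167.5]
ft_force: [-1.0, -0.4, 1.2]
finger_gap: 65.1
grip_force: 57.5
```

Contact with the board: the weight is off the wrist. Now I'll open gently and retreat upward.

```bash
python3 -m handwheel '[[0,0,0.0005,0,0,0,0.066],[0,0,0,0,0,0,0.068],[0,0,0,0,0,0,0.072],[0,0,0,0,0,0,0.076],[0,0,0,0,0,0,0.078],[0,0,0,0,0,0,0.078]]'
python3 -m handwheel '[[0,0,-0.005,0,0,0,0.078],[0,0,-0.01,0,0,0,0.078],[0,0,-0.02,0,0,0,0.078],[0,0,-0.035,0,0,0,0.078],[0,0,-0.035,0,0,0,0.078],[0,0,-0.035,0,0,0,0.078],[0,0,-0.03,0,0,0,0.078],[0,0,0,0,0,0,0.078]]'
cat > fin.py <<'E'
from h import *
im,d,P=cloud("wrist"); cv2.imwrite("pics/w7.png",im)
H=P[...,2]
m=((H>42)&(H<66)&(P[...,0]>360)&(P[...,0]<600)&(P[...,1]>130)&(P[...,1]<420)).astype(np.uint8)
n,l,st,c=cv2.connectedComponentsWithStats(m)
for k in range(1,n):
    if st[k,4]>400:
        q=P[l==k]; A=np.c_[q[:,:2]-q[:,:2].mean(0),np.ones(len(q))]; k2=np.linalg.lstsq(A,q[:,2],rcond=None)[0]
        print(c[k],cv2.minAreaRect(q[:,:2].astype(np.float32)),np.percentile(q[:,2],[5,95]),"tilt",k2[:2])
im,d,P=cloud("top"); cv2.imwrite("pics/top3.png",im)
xs=(P[...,:2]-np.array([610.6,-283]))@np.array([.679,-.734]); ys=(P[...,:2]-np.array([610.6,-283]))@np.array([.734,.679])
m=(P[...,2]>165)&(P[...,2]<190)&(abs(ys-46)<40)&(xs<-210)&(xs>-270); print("handle xs",m.sum(),np.median(xs[m]))
print(r.sense())
E
python3 fin.py
```

```text
time: 19.45
tool_pos: [486.1, 212.7, 43.9]
tcp_rot: [180.0, 0.0, -167.5]
ft_force: [-0.1, -0.7, -0.0]
finger_gap: 78.2
grip_force: 0.0
time: 20.12
tool_pos: [489.6, 213.8, 223.2]
tcp_rot: [179.9, 0.7, -167.5]
ft_force: [1.3, 0.1, 1.0]
finger_gap: 78.0
grip_force: 0.0
[491.20795383 170.79727658] ((449.8004150390625, 362.1528625488281), (130.7504119873047, 67.5608139038086), 5.606029987335205) [47.51620904 55.8506506 ] tilt [-0.00298892  0.00040962]
[320.88679608 172.93484528] ((484.72802734375, 212.21937561035156), (130.24050903320312, 66.11737060546875), 12.18894100189209) [49.41027211 55.72198432] tilt [-0.00291795  0.00279332]
handle xs 126 -240.4332276539464
{'time': 20.2167, 'joint_pos': array([ 1.80942329e+01, -2.36734240e+00,  9.89121268e+01, -1.84550744e-03,
        8.31643180e+01, -8.43820225e+01]), 'qd': array([-0.08783218,  2.14326694,  3.34833518,  0.11890308, -0.76731009,
       -0.04684842]), 'joint_efforts': array([ 1.90442934e-02, -4.97027993e+01, -5.20293331e+01,  1.29215518e-03,
        1.23341563e-01, -4.41025213e-05]), 'tool_pos': array([487.20905004, 213.04227533, 216.81447065]), 'tcp_rot': array([ 179.97334699,    0.28967977, -167.52359694]), 'ft_force': array([ 0.32292219, -0.32030811, -0.6246102 ]), 'wrist_torque': array([-0.02809962,  0.02486678, -0.05226445]), 'grip_force': 0.0, 'finger_gap': 78.41918774611152}
```

View pics/w7.png

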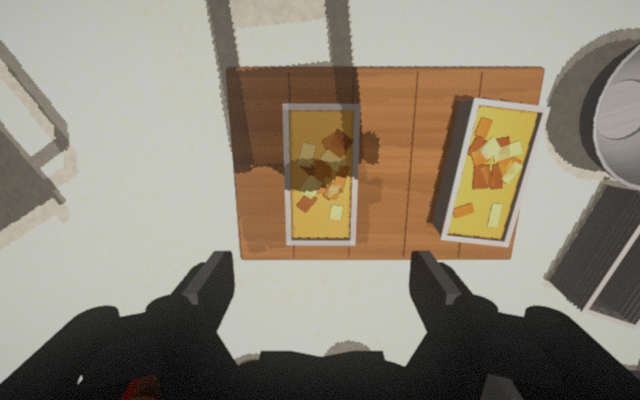

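The tray stands flat on the board at about (321,173). The other gratin, at (491,171), hasn't moved, and the drawer is still open about 180 mm. I'm handing in.

```bash
python3 -c "
from bench import r
print(r.hand_in())"
```

```text
the job is handed in; nothing more can be done
None
```

The job is handed in: I pressed and released the stop button, opened the drawer to its stop and left it open, and set the gratin flat on the board beside the other one, which did not move; no verdict came back.

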